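Hold the ball feeder's sprung gate half open

TASK

Swing the latch lever on the ball feeder a full quarter turn free of the lid, open the lid right back past upright, then slide the sprung gate inside, which has an upright knob, until the pointer on the gate stands at the middle one of the three marks (half of its travel), and finish holding it there against the spring: do not let go. Leave the loose things around the feeder where they are.

Things in the scene. Friction and masses are not known exactly. Their poses are not given: they have to be found in the camera images.
- feeder: Empty grey ball feeder bolted down: box 210 (x) x 158 (y) x 75 mm high, 4 mm walls, turned about z only. Origin: centre of underside. Lid hinge along the +y rim, latch on a bracket on the -y side. Inside, a deck at z = 30 mm, 202 x 150 mm clear; on it rails 8 mm high at y = +-27 mm, the gate between them, and a spring barrel at y = -45 mm (x -98 to -26 mm, top z = 47 mm).
- gate: Steel gate plate 70 x 46 x 4 mm on the deck with an upright dark square knob (14 x 14 mm, top at z = 64 mm in the feeder's frame). Origin on the knob's axis at deck height, axes as the feeder's. Shut, it is at (25, 0, 30) mm in the feeder's frame; it slides along the feeder's -x. A pointer arm on its +y side stands 25 mm to +x of the knob.
- gate_knob (a point): Centre of the top of the gate's knob.
- gate_slide (a joint): Travel of the gate in m: 0 shut, 0.060 fully open, 0.030 half. A spring pushes it shut: 3 N at 0, 7.5 N at half, 12 N at full travel; it snaps shut when released.
- lid (a joint): Lid angle in rad: 0 shut, 1.85 laid right back against its stop. Opens upward about the +y rim; its stiff hinge stays where it is left (about 4 N at the handle). The latch blocks it until swung free.
- lid_handle (a point): Top centre of the lid's square handle post, 14 mm (x) x 16 mm (y), rising 36 mm above the lid's top face (lid 5 mm thick, 214 x 166 mm), 143 mm from the hinge line. Lid shut: at (45, -60, 116.5) mm in the feeder's frame. Turns with the lid, its own z along the post.
- lid_hinge (a point): Point on the lid's hinge line abreast of the handle, at (45, 83, 75.5) mm in the feeder's frame. The hinge line runs along the feeder's x.
- latch (a joint): Latch lever angle in rad: 0 across the lid's edge (nose over the lid, blocking it), 1.57 a full quarter turn, against its stop, free of the lid. Swings level about an upright pivot; the knob goes from the feeder's -y side round to -x (clockwise seen from above). Stays where left, needs about 1 N at the knob.
- latch_knob (a point): Centre of the top of the latch lever's upright round knob, 13 to 15 mm across, standing 26 mm above the 6 mm thick lever, 45 mm from the pivot. Its height is 116.5 mm.
- latch_pivot (a point): Latch pivot axis at the lever's underside, at (-30, -98, 84.5) mm in the feeder's frame.
- tape_measure: Yellow tape measure 31x79x61 mm standing on the bench, bystander; origin under its centre.
- carton: Small white and blue carton 47x61x24 mm, bystander; origin under its centre.
- driver: Screwdriver with red handle 210 mm long lying on the bench, bystander; origin under its centre.
- red_tin: Small red tin with pale lid 44x44x44 mm, bystander; origin under its centre.
- mark_half (a point): Middle (longest) of three raised dark marks on the deck beside the gate, its top centre, at (20, 55, 34) mm in the feeder's frame: half travel. The marks are bars along y, 3 mm wide; the others stand at x = 50 mm (gate shut) and x = -10 mm (full travel).

How it is judged:
By the outcome, as a careful person would: the job done as asked, in the order asked, and still so for the second after the job is handed in, while the arm keeps its last pose, push and grip.
It also fails if it takes over 61 s, if anything falls off the work surface, if the arm or the gripper's body presses on something with over 40 N, if the wrist force passes 120 N, or if a joint passes its speed limit or range.

ROBOT

A 6-joint arm with a two-finger parallel gripper is mounted at the origin on a cart in front of the work surface, level with it; the furniture and walls round the work are solid. World frame = base frame: x ahead of the robot, y to its left, z up, the work surface at z = 0. Lengths are in m, angles in rad, forces in N, time in s.
With the tool pointing down it reaches from about 0.275 to 0.775 m from the base axis. Payload 14.6 kg.
Tool frame: the origin (TCP) lies on the centre line of the jaws, within the pads' length; the fingertips stand 17 mm ahead of it and the grasp point (between the pads) lies 2 mm behind it; z points along the fingers, y is the line along which they close (so a half turn about z gives the same grasp; the last joint's range is limited). The gripper opens to 85 mm and grips with 20 to 120 N. Pads are 22 mm wide; open, the fingers measure 114 mm over their backs; the gripper's body (76 mm by 85 mm) begins 54 mm behind the grasp point. The pads swing forward as they close: fully open they stand 13 mm farther back than shut.
Start: joints at [1.121, 0.263, -0.048, 1.259, 0, 1.415], TCP at [0.153, 0.502, 0.248] pointing down, gripper open.
Joint ranges: [-2.65, 2.65], [-0.89, 1.7], [-1.18, 1.37], [-2.13, 2.11], [-1.35, 1.29], [-3.14, 3.14]. Speed limits (rad/s): [1.89, 1.89, 2.57, 2.79, 3.14, 3.14].

INTERFACE

Orientations are given as a rotation vector (axis times angle).
In Python, from rig import arm, optics gives the robot as it stands (arm), with the cameras (optics).
- The arm moves only by the shell command python3 jog.py FILE [OPENING] [FORCE], which reads ROWS from the file FILE. ROWS is a JSON object with one list for each field, all of the same length, 1 to 8, a row being the entries at one place: tx, ty, tz (the shift in m), wx, wy, wz (a rotation vector in rad); each row is the pose to reach, as a shift and turn from the pose commanded when the command began, along the tool's axes at that moment; what a row does not reach only later rows make up. A row lasts 1/10 s, in which the tool goes at most 0.05 m and 0.15 rad, less where a joint would pass 70% of its speed; a pose out of reach is approached as far as the arm can. OPENING is the opening from 0.0 (shut) to 1.0 (fully open), set as the command begins (- or left out keeps the last). The fingers move at their own pace and stop on an object; FORCE is the grip in N (left out, the last holds). Time passes only in rows, so rows that do not move let the fingers close. It prints the time, the measured TCP pose, the force, the opening and the grip force at its end. Input that does not fit is refused with a message, and nothing moves.
- arm.state(): the state, without advancing time (a new reading comes with each control period).
- optics.capture(name): name is "side" or "top" or "wrist"; returns a dict with "img" (480x640x3 uint8, red, green, blue), "fov_y" (degrees; the focal length in pixels is half the picture's height over the tangent of half this angle, whatever the lens; pixels are square), "cx", "cy" (the principal point, pixels), "world_from_camera" (4x4, takes a point from camera to world coordinates). Camera axes: x right, y up, looking along -z (the intrinsics and any distortion apply to the point x, -y, -z); pixel columns grow to the right and rows downward; lengths in m; the calibration is good to about 2 mm. The wrist camera is an equidistant fisheye: a pixel r from the principal point sees the ray r / f radians off the axis. A picture is of the moment at which its call begins. There is no depth.
- arm.sign_off(): hands the job in; it is judged then, once.
The state is a dict: "time_s": time; "q": joint angles; "joint_velocities": joint speeds; "joint_efforts": joint torques, N m; "ee_pos": TCP position; "tool_rot": TCP orientation; "ft_force": force on the tool from outside, world axes, zero at the start; "wrist_torque": the same for the moment, N m; "grip_width": opening from 0.0 (shut) to 1.0 (fully open); "finger_force": force on a finger pad.
Only numpy, scipy, OpenCV 4.12 (cv2) and the standard library are available. Lean on these libraries where they do the work, as an engineer would, in place of code of your own. Each camera call takes 0.05 s, during which the arm holds its last target. There are 200 camera calls.

## Working session

There is one attempt and no reset: what is moved stays moved. The work goes in short steps, Python scripts to look and compute and a shell command to move; the robot and the scene stay as the last step left them, time stands still between calls to the robot, and variables do not carry over. Pictures are saved under pics/ and viewed, at most 13 in all, crops included, and the job is handed in when it is done.

```bash
ls; mkdir -p pics; python3 - <<'E'
from rig import arm, optics
import cv2,pickle
for n in ("side","top"):
    c=optics.capture(n); cv2.imwrite(f"pics/{n}0.png",c["img"][:,:,::-1]); pickle.dump(c,open(f"pics/{n}0.pkl","wb"))
    print(n,c["fov_y"],c["cx"],c["cy"],c["world_from_camera"].round(3).tolist(), [k for k in c])
s=arm.state();print(s)
E
```

```text
jog.py
pics
rig.py
side 52.21240698704255 314.40666387244124 234.10338649675916 [[0.937, 0.193, -0.291, 0.301], [-0.348, 0.453, -0.821, -0.724], [-0.026, 0.871, 0.491, 0.613], [0.0, 0.0, 0.0, 1.0]] ['img', 'fov_y', 'cx', 'cy', 'world_from_camera']
top 53.07348864947846 319.35000578449547 241.26077597286155 [[0.027, 0.984, -0.174, 0.412], [-1.0, 0.027, 0.001, 0.083], [0.005, 0.174, 0.985, 1.003], [0.0, 0.0, 0.0, 1.0]] ['img', 'fov_y', 'cx', 'cy', 'world_from_camera']
{'time_s': 0.1, 'q': array([ 1.12066508e+00,  2.63464778e-01, -4.88560370e-02,  1.25939160e+00,
       -1.10434336e-05,  1.41549384e+00]), 'joint_velocities': array([1.30550374e-03, 2.88222802e-05, 2.11498712e-03, 1.76122559e-04,
       1.57174164e-03, 2.79091886e-04]), 'joint_efforts': array([ 3.38763413e-03, -6.38578820e+01,  3.85062289e+01,  9.99092212e-03,
       -1.02381925e-04, -2.08527399e-05]), 'ee_pos': array([0.15246394, 0.50214254, 0.24788492]), 'tool_rot': array([-4.61401812e-01, -3.10725944e+00,  1.37862014e-03]), 'ft_force': array([-0.49202854,  0.47025773,  0.17414936]), 'wrist_torque': array([-0.01953426,  0.0003023 , -0.01238309]), 'finger_force': 0.0, 'grip_width': 1.001656114525057}
```

View pics/top0.png

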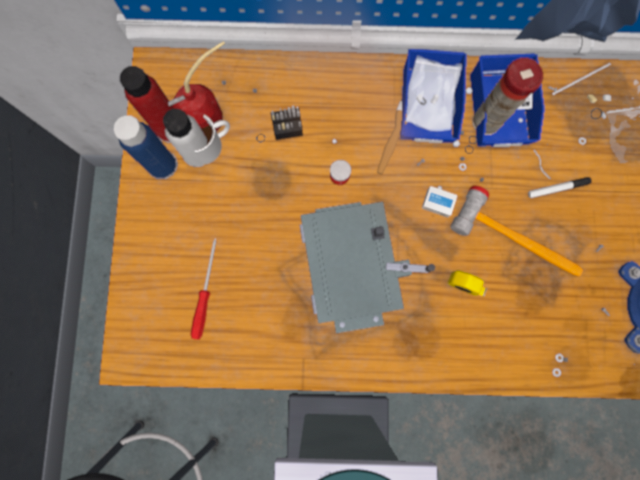

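View pics/side0.png

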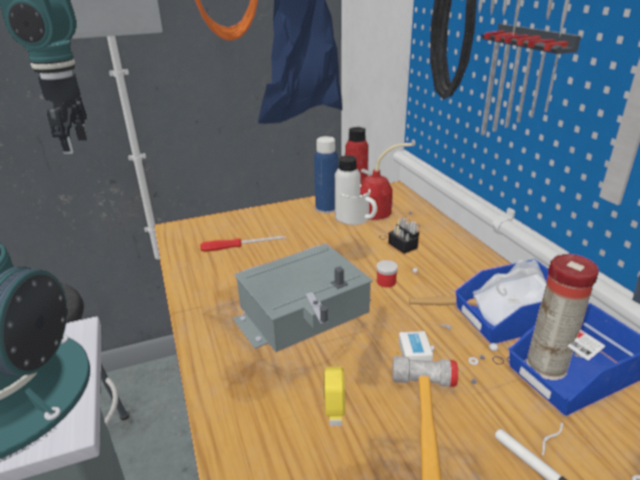

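The top view shows the feeder lid around (350,262), with the dark handle post at (378,233) and the latch knob at (431,268). Feeder axes are nearly along the world axes. In the side view the handle is at (339,272) and the latch knob at about (318,305). The tape measure is close to the latch.

```bash
cat > h.py <<'E'
import numpy as np,cv2,pickle
def ray(c,u,v):
    f=240/np.tan(np.radians(c["fov_y"])/2); W=c["world_from_camera"]
    d=np.array([(u-c["cx"])/f,-(v-c["cy"])/f,-1]); return W[:3,3],W[:3,:3]@d
def onz(c,u,v,z):
    o,d=ray(c,u,v); return o+d*(z-o[2])/d[2]
def proj(c,p):
    f=240/np.tan(np.radians(c["fov_y"])/2); W=c["world_from_camera"]
    q=W[:3,:3].T@(np.asarray(p)-W[:3,3]); return np.array([c["cx"]+f*q[0]/-q[2],c["cy"]-f*q[1]/-q[2]])
def tri(c1,p1,c2,p2):
    A=[];b=[]
    for c,p in((c1,p1),(c2,p2)):
        o,d=ray(c,*p); d=d/np.linalg.norm(d); M=np.eye(3)-np.outer(d,d); A.append(M);b.append(M@o)
    return np.linalg.lstsq(np.vstack(A),np.hstack(b),rcond=None)[0]
E
python3 - <<'E'
from h import *
t=pickle.load(open("pics/top0.pkl","rb"));s=pickle.load(open("pics/side0.pkl","rb"))
im=t["img"]
hsv=cv2.cvtColor(im,cv2.COLOR_RGB2HSV)
m=((hsv[...,1]<70)&(hsv[...,2]>40)).astype(np.uint8); m[:190]=0;m[340:]=0;m[:,:295]=0;m[:,410:]=0
m=cv2.morphologyEx(m,cv2.MORPH_OPEN,np.ones((9,9)))
c=max(cv2.findContours(m,0,2)[0],key=cv2.contourArea)
r=cv2.minAreaRect(c);b=cv2.boxPoints(r);print(r)
P=np.array([onz(t,*p,.0805) for p in b]);print(P.round(4)); print(np.linalg.norm(P-np.roll(P,-1,0),axis=1))
a=im[195:335,290:500,::-1]; a=cv2.resize(a,None,fx=3.7,fy=3.7,interpolation=cv2.INTER_CUBIC)
b2=s["img"][230:350,225:385,::-1]; b2=cv2.resize(b2,None,fx=4.8,fy=4.8,interpolation=cv2.INTER_CUBIC)
cv2.imwrite("pics/topc.png",a);cv2.imwrite("pics/sidec.png",b2)
print(onz(t,431,268,.1165),onz(t,378,232,.1165))
E
```

```text
((357.7176818847656, 265.7943420410156), (125.1922607421875, 102.49930572509766), 81.06940460205078)
[[ 0.6326  0.1271  0.0805]
 [ 0.6706 -0.0725  0.0805]
 [ 0.4292 -0.1089  0.0805]
 [ 0.3945  0.0823  0.0805]]
[0.20324001 0.24404117 0.19428808 0.24220531]
[ 0.52399137 -0.12632464  0.1165    ] [ 0.58941529 -0.0274956   0.1165    ]
```

View pics/topc.png

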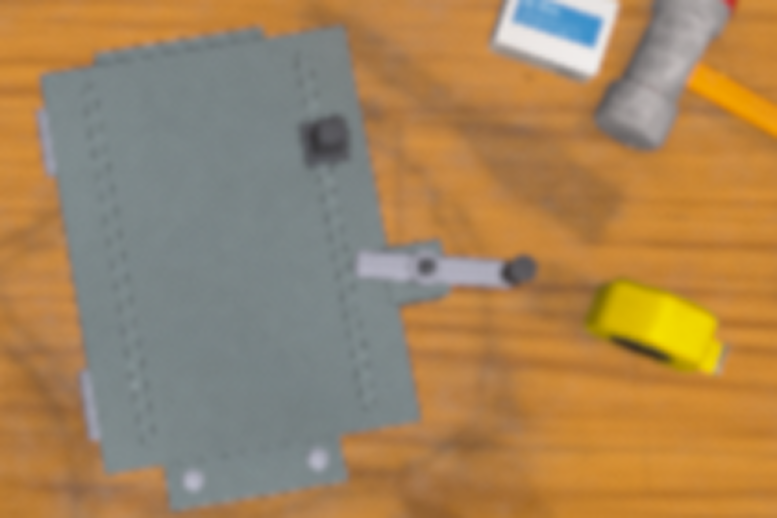

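View pics/sidec.png

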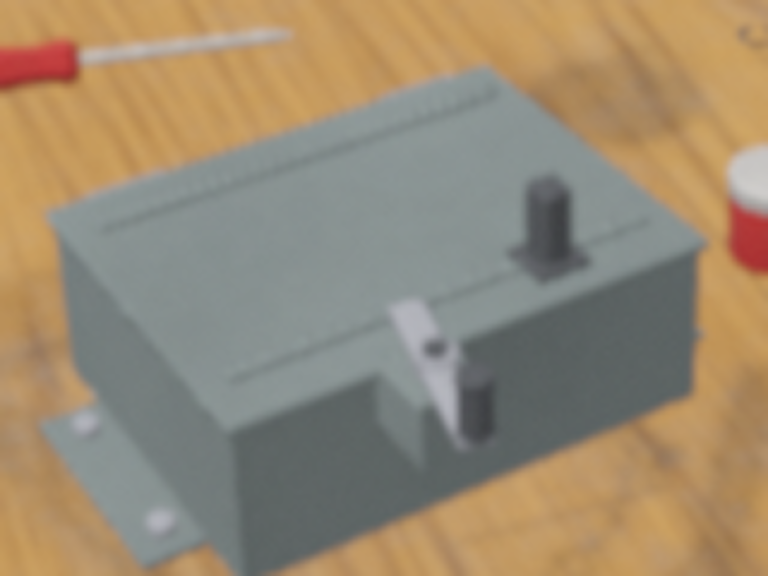

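```bash
python3 - <<'E'
from h import *
t=pickle.load(open("pics/top0.pkl","rb"));s=pickle.load(open("pics/side0.pkl","rb"))
T=lambda x,y:((x+.5)/3.7-.5+290,(y+.5)/3.7-.5+195)
S=lambda x,y:((x+.5)/4.8-.5+225,(y+.5)/4.8-.5+230)
C=[onz(t,*T(*p),.0805) for p in((42,75),(345,28),(420,420),(105,470))];C=np.array(C)
print(C.round(4),np.linalg.norm(C-np.roll(C,-1,0),axis=1).round(4))
CS=np.array([onz(s,*S(*p),.0805) for p in((485,66),(706,242),(235,430),(50,215))]);print("side corners",CS.round(4))
x=(C[0]+C[1]-C[2]-C[3])[:2];y=(C[0]+C[3]-C[1]-C[2])[:2]
print("yaw",np.degrees(np.arctan2(x[1],x[0])),np.degrees(np.arctan2(-y[0],y[1])))
print("tops plane",onz(t,*T(522,267),.1165),onz(s,*S(475,372),.1165),onz(t,*T(330,131),.1165),onz(s,*S(549,182),.1165))
print("tri",tri(t,T(522,267),s,S(475,372)),tri(t,T(330,131),s,S(549,182)))
piv=onz(t,*T(427,267),.0905);print("pivot",piv, onz(s,*S(434,347),.0905))
ct=C.mean(0)[:2]; 
# rigid fit: feeder frame -> world
F=np.array([[107,83],[107,-83],[-107,-83],[-107,83],[45,-60],[-30,-98.]])/1e3
W=np.array([*( (C+CS)[:, :2]/2),(onz(t,*T(330,131),.1165)+onz(s,*S(549,182),.1165))[:2]/2,(piv+onz(s,*S(434,347),.0905))[:2]/2])
f=F-F.mean(0);w=W-W.mean(0)
a=np.arctan2((f[:,0]*w[:,1]-f[:,1]*w[:,0]).sum(),(f*w).sum());R=np.array([[np.cos(a),-np.sin(a)],[np.sin(a),np.cos(a)]])
o=W.mean(0)-R@F.mean(0);print("fit yaw",a,"o",o,"res",((F@R.T+o-W)*1e3).round(1).tolist())
pk=np.array([-30,-98-45])/1e3;print("latch knob if 0:",R@pk+o)
np.savez("fit.npz",o=o,a=a)
E
```

```text
[[ 0.6267  0.1198  0.0805]
 [ 0.657  -0.0413  0.0805]
 [ 0.4502 -0.0807  0.0805]
 [ 0.4205  0.0807  0.0805]] [0.1639 0.2105 0.1641 0.2099]
side corners [[ 0.6254  0.1196  0.0805]
 [ 0.6555 -0.0411  0.0805]
 [ 0.4509 -0.0817  0.0805]
 [ 0.4192  0.0778  0.0805]]
yaw 10.753653116030335 10.534108560061858
tops plane [ 0.52622597 -0.12582814  0.1165    ] [ 0.52527171 -0.12648004  0.1165    ] [ 0.59321729 -0.02902766  0.1165    ] [ 0.59404001 -0.02821157  0.1165    ]
tri [ 0.52591161 -0.12585218  0.11597577] [ 0.59338939 -0.0290331   0.11707159]
pivot [ 0.52824143 -0.08281479  0.0905    ] [ 0.52850737 -0.07595606  0.0905    ]
fit yaw 0.1924302349475256 o [0.53829026 0.02012419] res [[1.4, 2.4], [2.9, 0.3], [-1.4, -0.6], [-2.4, 1.9], [0.3, -1.5], [-0.8, -2.4]]
latch knob if 0: [ 0.536192   -0.12597371]
```

```bash
cat >> h.py <<'E'
from scipy.spatial.transform import Rotation as Ro
FO=np.array([.5385,.0205,0]);FA=.190   # feeder origin, yaw
def fw(p): # feeder mm -> world m
    return FO+Ro.from_euler('z',FA).apply(np.array(p)/1e3)
def Rt(yaw,tilt=0,about=FA): # tool down, tool y at yaw; then tilt about the feeder x axis by -tilt (lid sense)
    y=np.array([np.cos(yaw),np.sin(yaw),0]);z=np.array([0,0,-1.]);R=np.c_[np.cross(y,z),y,z]
    ax=np.array([np.cos(about),np.sin(about),0]); return Ro.from_rotvec(-tilt*ax)*Ro.from_matrix(R)
def rel(s,p,R):
    R0=Ro.from_rotvec(s["tool_rot"]); return np.r_[R0.inv().apply(np.array(p)-s["ee_pos"]),(R0.inv()*R).as_rotvec()].round(4).tolist()
E
python3 - <<'E'
from h import *; from rig import arm, optics
s=arm.state(); print(rel(s,[.526,-.126,.18],Rt(-.71)))
print(fw([-30,-98,84.5]),fw([-30,-143,116.5]),fw([45,-60,116.5]))
E
echo '{"tx": [-0.04, -0.075, -0.11, -0.145, -0.18, -0.215, -0.25, -0.285], "ty": [-0.035, -0.068, -0.1, -0.132, -0.164, -0.196, -0.228, -0.26], "tz": [0, 0, 0.01, 0.02, 0.02, 0.02, 0.02, 0.02], "wx": [0, 0, 0, 0, 0, 0, 0, 0], "wy": [0, 0, 0, 0, 0, 0, 0, 0], "wz": [0.14, 0.28, 0.42, 0.56, 0.7, 0.84, 0.98, 1.12]}' > mv.in && python3 jog.py mv.in 0.32 30
python3 - <<'E'
from h import *; from rig import arm, optics
s=arm.state(); print(s['q'],rel(s,[.526,-.126,.18],Rt(-.71)))
E
```

```text
time_s: 0.9
ee_pos: [0.3501, 0.1689, 0.2283]
tool_rot: [2.048, 2.382, 0.0]
ft_force: [0.4, 1.3, -0.2]
grip_width: 0.321
finger_force: 0.0
[ 2.39100663e-01  3.76487795e-02 -3.82755730e-01  1.15025517e+00
  5.67216771e-05  1.65953737e+00] [-0.318, 0.1297, 0.0483, 0.0001, -0.0001, 0.8604]
```

```bash
echo '{"tx": [-0.045, -0.09, -0.135, -0.18, -0.225, -0.27, -0.318, -0.318], "ty": [0.018, 0.036, 0.054, 0.073, 0.09, 0.11, 0.13, 0.13], "tz": [0.005, 0.012, 0.02, 0.027, 0.035, 0.04, 0.048, 0.048], "wx": [0, 0, 0, 0, 0, 0, 0, 0], "wy": [0, 0, 0, 0, 0, 0, 0, 0], "wz": [0.14, 0.28, 0.42, 0.56, 0.7, 0.84, 0.86, 0.86]}' > mv.in && python3 jog.py mv.in
python3 - <<'E'
from h import *; from rig import arm, optics
s=arm.state(); R=Rt(-.71); print(s['q'],rel(s,[.526,-.126,.113],R))
P=fw([-30,-98,0])
c=optics.capture("wrist");cv2.imwrite("pics/w1.png",c["img"][:,:,::-1])
E
```

```text
time_s: 1.7
ee_pos: [0.5294, -0.1274, 0.1785]
tool_rot: [-2.854, -1.313, 0.001]
ft_force: [0.2, 0.6, 0.5]
grip_width: 0.32
finger_force: 0.0
[-3.85558823e-01  3.26976770e-01 -1.47976082e-01  1.09641014e+00
 -5.95885656e-04  1.89366567e+00] [-0.0011, -0.0035, 0.0655, -0.0003, 0.0007, 0.0016]
```

View pics/w1.png

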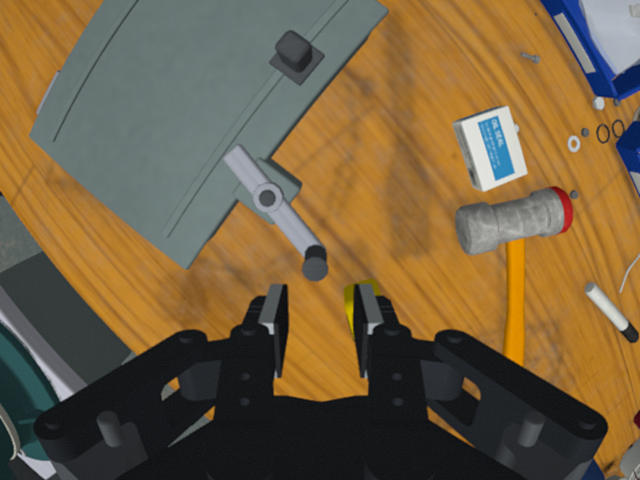

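The wrist view shows the latch knob at (315,268), centred between the fingers at about x=315. The pivot is at (267,197).

```bash
echo '{"tx": [-0.001, -0.001, -0.001, -0.001], "ty": [-0.003, -0.0035, -0.0035, -0.0035], "tz": [0.03, 0.05, 0.0655, 0.0655], "wx": [0, 0, 0, 0], "wy": [0, 0, 0, 0], "wz": [0, 0, 0, 0]}' > mv.in && python3 jog.py mv.in
echo '{"tx": [0, 0], "ty": [0, 0], "tz": [0, 0], "wx": [0, 0], "wy": [0, 0], "wz": [0, 0]}' > mv.in && python3 jog.py mv.in 0.19
python3 - <<'E'
from h import *; from rig import arm, optics
s=arm.state(); R=Rt(-.71); P=fw([-30,-98,0])[:2]
k=s["ee_pos"][:2]-P; a0=np.arctan2(k[1],k[0]); r=np.hypot(*k); print(r,np.degrees(a0))
a1=-np.pi+FA
for a in np.linspace(a0,a1-.06,9)[1:]:
    print(rel(s,[*(P+.045*np.array([np.cos(a),np.sin(a)])),s["ee_pos"][2]],R)[:3])
E
```

```text
time_s: 2.15
ee_pos: [0.5227, -0.1204, 0.1134]
tool_rot: [-2.848, -1.32, 0.003]
ft_force: [-1.1, -0.4, 0.5]
grip_width: 0.324
finger_force: 0.0
time_s: 2.35
ee_pos: [0.5246, -0.1215, 0.1158]
tool_rot: [2.85, 1.32, 0.002]
ft_force: [0.9, -0.2, -1.2]
grip_width: 0.188
finger_force: 0.3
0.040232616528906355 -94.15532303576684
[-0.0078, -0.0038, -0.0]
[-0.0106, -0.0109, -0.0]
[-0.0122, -0.0184, -0.0]
[-0.0125, -0.0261, -0.0]
[-0.0114, -0.0337, -0.0001]
[-0.009, -0.0411, -0.0001]
[-0.0055, -0.0479, -0.0001]
[-0.0008, -0.054, -0.0001]
```

```bash
echo '{"tx": [-0.004, -0.0078, -0.009, -0.0106, -0.0115, -0.0122, -0.0125, -0.0125], "ty": [-0.002, -0.0038, -0.0075, -0.011, -0.0147, -0.0184, -0.022, -0.026], "tz": [0, 0, 0, 0, 0, 0, 0, 0], "wx": [0, 0, 0, 0, 0, 0, 0, 0], "wy": [0, 0, 0, 0, 0, 0, 0, 0], "wz": [0, 0, 0, 0, 0, 0, 0, 0]}' > mv.in && python3 jog.py mv.in
echo '{"tx": [0.0005, 0.001, 0.002, 0.0035, 0.005, 0.007, 0.009, 0.0117], "ty": [-0.004, -0.0076, -0.011, -0.015, -0.0185, -0.022, -0.025, -0.028], "tz": [0, 0, 0, 0, 0, 0, 0, 0], "wx": [0, 0, 0, 0, 0, 0, 0, 0], "wy": [0, 0, 0, 0, 0, 0, 0, 0], "wz": [0, 0, 0, 0, 0, 0, 0, 0]}' > mv.in && python3 jog.py mv.in
echo '{"tx": [0, 0, 0], "ty": [0, 0, 0], "tz": [0, 0, 0], "wx": [0, 0, 0], "wy": [0, 0, 0], "wz": [0, 0, 0]}' > mv.in && python3 jog.py mv.in
python3 - <<'E'
from h import *; from rig import arm, optics
s=arm.state(); P=fw([-30,-98,0])[:2]
k=s["ee_pos"][:2]-P;print(np.hypot(*k),np.degrees(np.arctan2(k[1],k[0]))+180-np.degrees(FA),s['q'])
c=optics.capture("top");cv2.imwrite("pics/t2.png",cv2.resize(c["img"][195:335,290:500,::-1],None,fx=3.7,fy=3.7,interpolation=2))
E
```

```text
time_s: 3.15
ee_pos: [0.496, -0.1141, 0.1147]
tool_rot: [-2.851, -1.319, 0.0]
ft_force: [0.3, -2.0, -0.1]
grip_width: 0.186
finger_force: 0.8
time_s: 3.95
ee_pos: [0.4828, -0.0877, 0.115]
tool_rot: [2.85, 1.318, -0.0]
ft_force: [4.0, -15.3, -0.8]
grip_width: 0.188
finger_force: 7.0
time_s: 4.25
ee_pos: [0.4833, -0.0879, 0.115]
tool_rot: [2.849, 1.318, 0.001]
ft_force: [2.8, -7.2, -1.9]
grip_width: 0.19
finger_force: 3.4
0.04475689590235107 -2.488526380632054 [-3.45370293e-01  2.88098579e-01 -3.95882233e-01  8.85082340e-01
 -1.25435845e-03  1.92971643e+00]
```

View pics/t2.png

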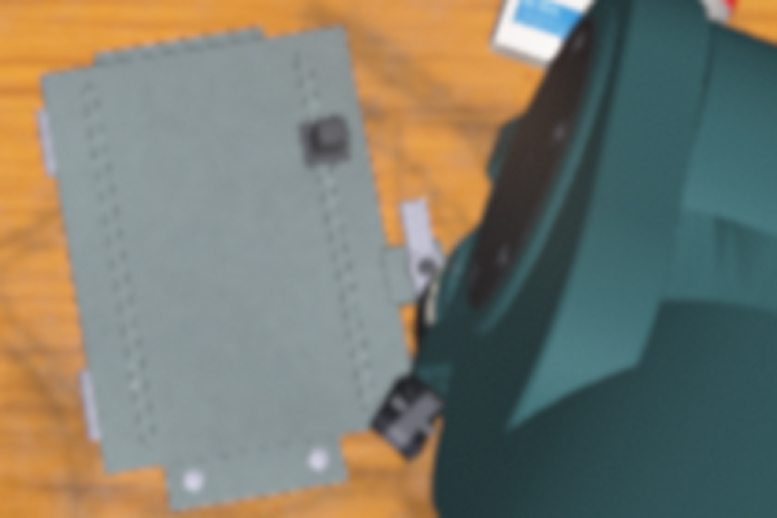

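The latch nose at (415,215) now lies alongside the lid edge and clear of it, and the knob has come up against its stop. Next is the handle.

```bash
echo '{"tx": [0, 0, 0, 0, 0, 0], "ty": [0.002, 0.002, 0.002, 0.002, 0.002, 0.002], "tz": [0, 0, -0.03, -0.065, -0.065, -0.065], "wx": [0, 0, 0, 0, 0, 0], "wy": [0, 0, 0, 0, 0, 0], "wz": [0, 0, 0, 0, 0, 0]}' > mv.in && python3 jog.py mv.in 0.32
python3 - <<'E'
from h import *; from rig import arm, optics
s=arm.state(); print(rel(s,[.594,-.0295,.18],Rt(FA)),s['q'])
c=optics.capture("wrist");cv2.imwrite("pics/w2.png",c["img"][:,:,::-1])
E
```

```text
time_s: 4.9
ee_pos: [0.4842, -0.0885, 0.18]
tool_rot: [2.851, 1.319, 0.001]
ft_force: [-1.0, 0.2, -0.7]
grip_width: 0.32
finger_force: 0.0
[0.116, 0.0455, 0.0001, 0.001, -0.0002, -0.8938] [-3.46577793e-01  2.39474875e-01 -2.71982180e-01  1.05842568e+00
  2.77774416e-04  1.92804929e+00]
```

```bash
echo '{"tx": [0.03, 0.058, 0.085, 0.11, 0.116, 0.116, 0.116, 0.116], "ty": [0.011, 0.022, 0.033, 0.043, 0.0455, 0.0455, 0.0455, 0.0455], "tz": [0, 0, 0, 0, 0, 0, 0, 0], "wx": [0, 0, 0, 0, 0, 0, 0, 0], "wy": [0, 0, 0, 0, 0, 0, 0, 0], "wz": [-0.14, -0.28, -0.42, -0.56, -0.7, -0.84, -0.894, -0.894]}' > mv.in && python3 jog.py mv.in 0.45
echo '{"tx": [0, 0], "ty": [0, 0], "tz": [0, 0], "wx": [0, 0], "wy": [0, 0], "wz": [0, 0]}' > mv.in && python3 jog.py mv.in
python3 - <<'E'
from h import *; from rig import arm, optics
s=arm.state(); print(rel(s,[.594,-.0295,.104],Rt(FA)),s['q'])
c=optics.capture("wrist");cv2.imwrite("pics/w3.png",c["img"][:,:,::-1])
E
```

```text
time_s: 5.75
ee_pos: [0.5933, -0.0294, 0.1783]
tool_rot: [-1.998, -2.421, 0.002]
ft_force: [-0.1, -0.1, -0.3]
grip_width: 0.451
finger_force: 0.0
time_s: 5.95
ee_pos: [0.5936, -0.0296, 0.1793]
tool_rot: [-2.002, -2.42, 0.0]
ft_force: [0.3, -0.2, -0.6]
grip_width: 0.451
finger_force: 0.0
[0.0, 0.0005, 0.0753, -0.0007, -0.0003, -0.0016] [-1.86989667e-01  4.08989907e-01 -1.52997280e-02  1.14723226e+00
  5.79885936e-05  1.19538437e+00]
```

View pics/w3.png

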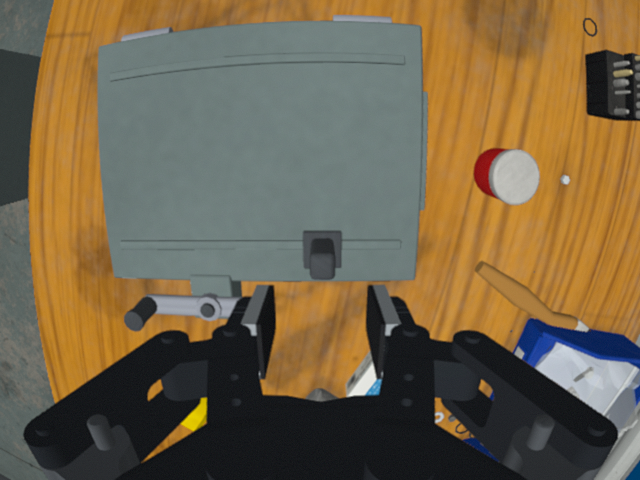

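The wrist view shows the handle top at (322,262), centred between the fingers (about 320). The latch lever lies parallel to the box's front edge, a full quarter turn. Descend and grip.

```bash
echo '{"tx": [0, 0, 0, 0, 0], "ty": [0, 0, 0.0005, 0.0005, 0.0005], "tz": [0.03, 0.055, 0.075, 0.075, 0.075], "wx": [0, 0, 0, 0, 0], "wy": [0, 0, 0, 0, 0], "wz": [0, 0, 0, 0, 0]}' > mv.in && python3 jog.py mv.in
echo '{"tx": [0, 0, 0, 0], "ty": [0, 0, 0, 0], "tz": [0, 0, 0, 0], "wx": [0, 0, 0, 0], "wy": [0, 0, 0, 0], "wz": [0, 0, 0, 0]}' > mv.in && python3 jog.py mv.in 0.0 50
python3 - <<'E'
from h import *; from rig import arm, optics
s=arm.state(); H=fw([45,83,75.5]); print(s["ee_pos"])
g=Ro.from_euler('z',-FA).apply(s["ee_pos"]-H); print("tcp rel hinge",g)
th=np.linspace(0,1.87,17)[1:]
for t in th:
    y,z=g[1],g[2]; p=[g[0],y*np.cos(t)+z*np.sin(t),-y*np.sin(t)+z*np.cos(t)]
    R=Ro.from_rotvec([-0.3*t*np.cos(FA),-0.3*t*np.sin(FA),0])*Ro.from_rotvec(s["tool_rot"])
    print(round(t,2),rel(s,H+Ro.from_euler('z',FA).apply(p),R))
E
```

```text
time_s: 6.5
ee_pos: [0.5944, -0.0296, 0.1053]
tool_rot: [-2.001, -2.422, -0.0]
ft_force: [0.8, 0.5, 0.5]
grip_width: 0.449
finger_force: 0.0
time_s: 6.9
ee_pos: [0.5946, -0.0298, 0.106]
tool_rot: [2.0, 2.421, 0.001]
ft_force: [-2.1, 0.1, 6.5]
grip_width: 0.158
finger_force: 49.5
[ 0.5945929  -0.02976696  0.10602403]
tcp rel hinge [ 0.0005901  -0.14295601  0.03052403]
0.12 [0.0045, 0.0, -0.0165, -0.0, -0.0351, -0.0]
0.23 [0.0109, 0.0, -0.0323, -0.0, -0.0701, -0.0001]
0.35 [0.0191, 0.0001, -0.0473, -0.0, -0.1052, -0.0001]
0.47 [0.029, 0.0001, -0.0612, -0.0, -0.1402, -0.0002]
0.58 [0.0405, 0.0001, -0.0738, -0.0, -0.1753, -0.0002]
0.7 [0.0534, 0.0001, -0.0851, -0.0, -0.2104, -0.0003]
0.82 [0.0674, 0.0001, -0.0947, -0.0, -0.2454, -0.0003]
0.94 [0.0825, 0.0001, -0.1027, -0.0001, -0.2805, -0.0003]
1.05 [0.0985, 0.0001, -0.1088, -0.0001, -0.3156, -0.0004]
1.17 [0.115, 0.0001, -0.1131, -0.0001, -0.3506, -0.0004]
1.29 [0.1319, 0.0001, -0.1154, -0.0001, -0.3857, -0.0005]
1.4 [0.149, 0.0001, -0.1157, -0.0001, -0.4207, -0.0005]
1.52 [0.166, 0.0001, -0.114, -0.0001, -0.4558, -0.0006]
1.64 [0.1827, 0.0001, -0.1103, -0.0001, -0.4909, -0.0006]
1.75 [0.1988, 0.0001, -0.1047, -0.0001, -0.5259, -0.0006]
1.87 [0.2142, 0.0001, -0.0973, -0.0001, -0.561, -0.0007]
```

```bash
echo '{"tx": [0.0045, 0.011, 0.019, 0.029, 0.0405, 0.0534, 0.0674, 0.0825], "ty": [0, 0, 0, 0, 0, 0, 0, 0], "tz": [-0.0165, -0.0323, -0.0473, -0.0612, -0.0738, -0.085, -0.0947, -0.1027], "wx": [0, 0, 0, 0, 0, 0, 0, 0], "wy": [-0.035, -0.07, -0.105, -0.14, -0.175, -0.21, -0.245, -0.28], "wz": [0, 0, 0, 0, 0, 0, 0, 0]}' > mv.in && python3 jog.py mv.in
echo '{"tx": [0, 0], "ty": [0, 0], "tz": [0, 0], "wx": [0, 0], "wy": [0, 0], "wz": [0, 0]}' > mv.in && python3 jog.py mv.in
python3 - <<'E'
from h import *; from rig import arm, optics
s=arm.state(); H=fw([45,83,75.5]);g=Ro.from_euler('z',-FA).apply(s["ee_pos"]-H); print(g, "theta",np.arctan2(g[2],-g[1])-np.arctan2(.0305,.143),np.hypot(g[1],g[2]),s['q'])
r=np.hypot(.143,.0305);a0=np.arctan2(.0305,.143)
for t in np.linspace(.94,1.9,9)[1:]:
    p=[g[0],-r*np.cos(a0+t),r*np.sin(a0+t)]
    R=Ro.from_rotvec([-0.3*(t-.94)*np.cos(FA),-0.3*(t-.94)*np.sin(FA),0])*Ro.from_rotvec(s["tool_rot"])
    print(round(t,2),rel(s,H+Ro.from_euler('z',FA).apply(p),R))
E
```

```text
time_s: 7.7
ee_pos: [0.5787, 0.0516, 0.2084]
tool_rot: [1.855, 2.245, -0.263]
ft_force: [2.3, -1.0, -10.7]
grip_width: 0.154
finger_force: 48.7
time_s: 7.9
ee_pos: [0.5788, 0.0513, 0.208]
tool_rot: [1.855, 2.247, -0.26]
ft_force: [-2.2, -1.9, 3.9]
grip_width: 0.156
finger_force: 50.9
[ 0.00040219 -0.06034646  0.1325203 ] theta 0.9333433883892135 0.1456136122984721 [ 0.07537868  0.36480367 -0.03590951  1.13639607 -0.27772263  1.45084198]
1.06 [0.0144, 0.0, -0.0116, 0.0, -0.036, -0.0]
1.18 [0.0296, 0.0, -0.0203, 0.0, -0.072, -0.0001]
1.3 [0.0458, 0.0, -0.0271, 0.0001, -0.108, -0.0001]
1.42 [0.0626, 0.0001, -0.032, 0.0001, -0.144, -0.0001]
1.54 [0.0799, 0.0001, -0.0348, 0.0001, -0.18, -0.0001]
1.66 [0.0975, 0.0001, -0.0355, 0.0001, -0.216, -0.0002]
1.78 [0.1149, 0.0001, -0.0341, 0.0001, -0.252, -0.0002]
1.9 [0.1321, 0.0001, -0.0306, 0.0001, -0.288, -0.0002]
```

```bash
echo '{"tx": [0.0144, 0.0296, 0.0458, 0.0626, 0.08, 0.0975, 0.1149, 0.1275], "ty": [0, 0, 0, 0, 0, 0, 0, 0], "tz": [-0.011, -0.0198, -0.0266, -0.0315, -0.0343, -0.035, -0.0336, -0.031], "wx": [0, 0, 0, 0, 0, 0, 0, 0], "wy": [-0.036, -0.072, -0.108, -0.144, -0.18, -0.216, -0.252, -0.28], "wz": [0, 0, 0, 0, 0, 0, 0, 0]}' > mv.in && python3 jog.py mv.in
echo '{"tx": [0, 0, 0], "ty": [0, 0, 0], "tz": [0, 0, 0], "wx": [0, 0, 0], "wy": [0, 0, 0], "wz": [0, 0, 0]}' > mv.in && python3 jog.py mv.in
python3 - <<'E'
from h import *; from rig import arm, optics
s=arm.state(); H=fw([45,83,75.5]);g=Ro.from_euler('z',-FA).apply(s["ee_pos"]-H); print(g, "theta",np.arctan2(g[2],-g[1])-np.arctan2(.0305,.143),np.hypot(g[1],g[2]),s['q'])
c=optics.capture("side");cv2.imwrite("pics/s3.png",c["img"][100:400,100:500,::-1].repeat(2,0).repeat(2,1)[:600,:800])
E
```

```text
time_s: 8.7
ee_pos: [0.5539, 0.1798, 0.2022]
tool_rot: [1.699, 2.056, -0.49]
ft_force: [-5.5, -2.7, 5.3]
grip_width: 0.156
finger_force: 49.2
time_s: 9.0
ee_pos: [0.5539, 0.1797, 0.202]
tool_rot: [1.701, 2.058, -0.489]
ft_force: [-5.8, 3.2, 7.3]
grip_width: 0.15
finger_force: 49.9
[0.00022628 0.07044879 0.12650684] theta 1.8687663116346336 0.1447999106593426 [ 0.41254572  0.48767005  0.06448955  1.28591605 -0.54260539  1.83225483]
```

View pics/s3.png

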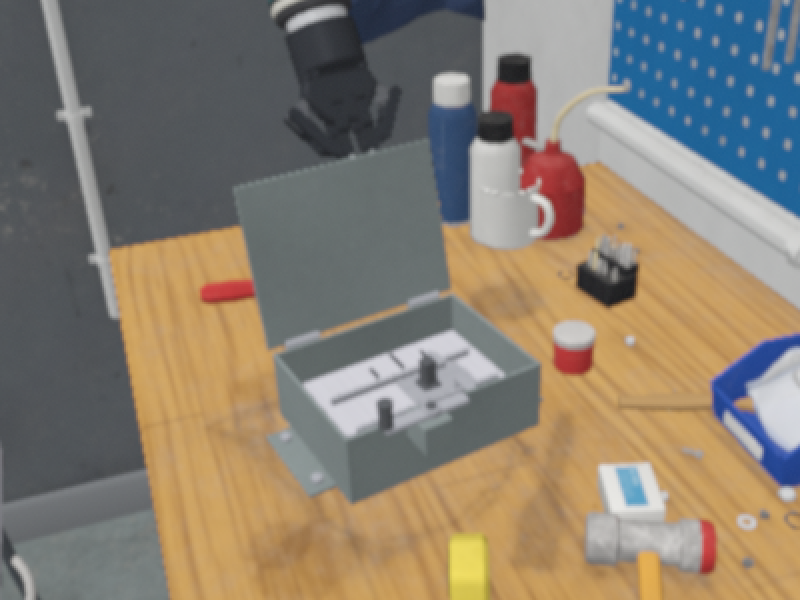

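The side view shows the lid laid back past upright, the white deck, the gate knob at about (428,370) and the three marks. Now I release and retreat.

```bash
echo '{"tx": [0, 0, 0, 0, 0, 0, 0, 0], "ty": [0, 0, 0, 0, 0, 0, 0, 0], "tz": [0, 0, -0.02, -0.06, -0.1, -0.12, -0.12, -0.12], "wx": [0, 0, 0, 0, 0, 0, 0, 0], "wy": [0, 0, 0, 0, 0, 0, 0, 0], "wz": [0, 0, 0, 0, 0, 0, 0, 0]}' > mv.in && python3 jog.py mv.in 0.4
python3 - <<'E'
from h import *; from rig import arm, optics
s=arm.state(); c=optics.capture("wrist");R0=Ro.from_rotvec(s["tool_rot"]);print("cam in tool",R0.inv().apply(c["world_from_camera"][:3,3]-s["ee_pos"]))
g=fw([25,0,64]);print(g,rel(s,[g[0],g[1],.32],Rt(FA)),s["q"])
E
```

```text
time_s: 9.85
ee_pos: [0.5423, 0.2426, 0.303]
tool_rot: [1.699, 2.057, -0.489]
ft_force: [-0.2, -0.5, -0.2]
grip_width: 0.404
finger_force: 0.0
cam in tool [ 0.06733061  0.00079948 -0.12484535]
[0.56305011 0.02522147 0.064     ] [-0.1932, -0.0206, 0.101, -0.0003, 0.5596, -0.0001] [ 0.51167992  0.52337495  0.39770953  1.64096472 -0.52771248  1.94564457]
```

```bash
echo '{"tx": [-0.035, -0.075, -0.115, -0.155, -0.193, -0.193, -0.193, -0.193], "ty": [-0.004, -0.008, -0.012, -0.016, -0.0206, -0.0206, -0.0206, -0.0206], "tz": [0.006, 0.028, 0.052, 0.078, 0.101, 0.101, 0.101, 0.101], "wx": [0, 0, 0, 0, 0, 0, 0, 0], "wy": [0.08, 0.2, 0.33, 0.45, 0.56, 0.56, 0.56, 0.56], "wz": [0, 0, 0, 0, 0, 0, 0, 0]}' > mv.in && python3 jog.py mv.in
echo '{"tx": [0, 0, 0, 0, 0, 0], "ty": [0, 0, 0, 0, 0, 0], "tz": [0.05, 0.1, 0.15, 0.18, 0.18, 0.18], "wx": [0, 0, 0, 0, 0, 0], "wy": [0, 0, 0, 0, 0, 0], "wz": [0, 0, 0, 0, 0, 0]}' > mv.in && python3 jog.py mv.in
python3 - <<'E'
from h import *; from rig import arm, optics
s=arm.state(); 
g=fw([25,0,64]);print(g,rel(s,[g[0],g[1],.32],Rt(FA)),s["q"])
c=optics.capture("wrist");cv2.imwrite("pics/w4.png",c["img"][:,:,::-1]);pickle.dump((c,s),open("pics/w4.pkl","wb"))
c=optics.capture("top");pickle.dump(c,open("pics/t4.pkl","wb"))
E
```

```text
time_s: 10.7
ee_pos: [0.5624, 0.026, 0.32]
tool_rot: [-2.001, -2.422, 0.002]
ft_force: [-0.1, 1.4, 0.5]
grip_width: 0.401
finger_force: 0.0
time_s: 11.3
ee_pos: [0.5627, 0.0272, 0.1415]
tool_rot: [1.998, 2.424, -0.0]
ft_force: [0.7, 0.0, 0.4]
grip_width: 0.398
finger_force: 0.0
[0.56305011 0.02522147 0.064     ] [-0.002, -0.0001, -0.1785, -0.0001, 0.0004, 0.0025] [-9.61966055e-02  3.80484595e-01 -1.70190156e-01  1.02012172e+00
 -3.78163059e-04  1.28210125e+00]
```

View pics/w4.png

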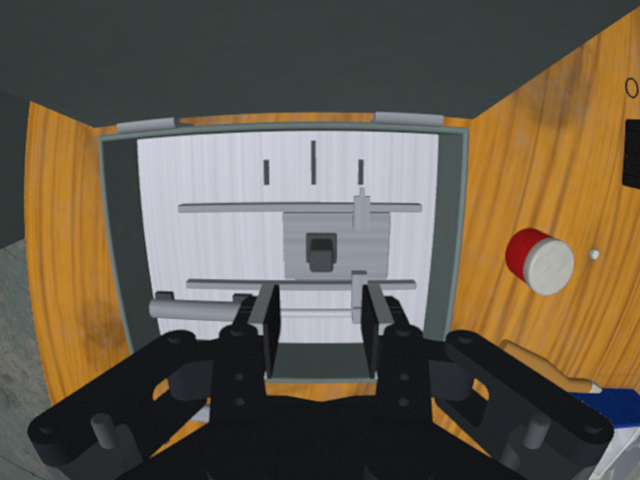

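The wrist view shows the gate knob at (321,250), centred between the fingers. The pointer is at (361,190), at the shut mark (361,172), with the half mark at (313,162) and the full mark at (266,172). Descend and grip.

```bash
echo '{"tx": [-0.001, -0.0015, -0.0015, -0.0015, -0.0015, -0.0015], "ty": [0, 0, 0, 0, 0, 0], "tz": [0.03, 0.06, 0.075, 0.083, 0.083, 0.083], "wx": [0, 0, 0, 0, 0, 0], "wy": [0, 0, 0, 0, 0, 0], "wz": [0, 0, 0, 0, 0, 0]}' > mv.in && python3 jog.py mv.in
echo '{"tx": [0, 0, 0, 0], "ty": [0, 0, 0, 0], "tz": [0, 0, 0, 0], "wx": [0, 0, 0, 0], "wy": [0, 0, 0, 0], "wz": [0, 0, 0, 0]}' > mv.in && python3 jog.py mv.in 0.0 70
python3 - <<'E'
from h import *; from rig import arm, optics
s=arm.state();p=Ro.from_euler('z',-FA).apply(s["ee_pos"]-FO);print(p,Ro.from_rotvec(s["tool_rot"]).as_matrix().round(3).tolist())
c=optics.capture("wrist");cv2.imwrite("pics/w5.png",c["img"][:,:,::-1]);pickle.dump((c,s),open("pics/w5.pkl","wb"))
E
```

```text
time_s: 12.0
ee_pos: [0.5639, 0.0242, 0.059]
tool_rot: [1.999, 2.421, 0.002]
ft_force: [-0.1, 0.1, 0.0]
grip_width: 0.402
finger_force: 0.0
time_s: 12.4
ee_pos: [0.5637, 0.0241, 0.0589]
tool_rot: [2.0, 2.421, 0.002]
ft_force: [-1.4, -0.3, 7.8]
grip_width: 0.145
finger_force: 68.3
[ 0.02544161 -0.00118785  0.05888787] [[-0.189, 0.982, 0.002], [0.982, 0.189, -0.0], [-0.001, 0.002, -1.0]]
```

```bash
echo '{"tx": [0, 0, 0, 0, 0, 0, 0, 0], "ty": [-0.004, -0.009, -0.014, -0.019, -0.024, -0.028, -0.03, -0.03], "tz": [0, 0, 0, 0, 0, 0, 0, 0], "wx": [0, 0, 0, 0, 0, 0, 0, 0], "wy": [0, 0, 0, 0, 0, 0, 0, 0], "wz": [0, 0, 0, 0, 0, 0, 0, 0]}' > mv.in && python3 jog.py mv.in
echo '{"tx": [0, 0, 0], "ty": [0, 0, 0], "tz": [0, 0, 0], "wx": [0, 0, 0], "wy": [0, 0, 0], "wz": [0, 0, 0]}' > mv.in && python3 jog.py mv.in
python3 - <<'E'
from h import *; from rig import arm, optics
s=arm.state();p=Ro.from_euler('z',-FA).apply(s["ee_pos"]-FO);print(p,p[0]-.02544)
c=optics.capture("wrist");pickle.dump((c,s),open("pics/w6.pkl","wb"));cv2.imwrite("pics/w6.png",c["img"][:,:,::-1])
E
```

```text
time_s: 13.25
ee_pos: [0.5352, 0.0186, 0.0589]
tool_rot: [1.999, 2.42, 0.005]
ft_force: [6.6, 3.7, 2.6]
grip_width: 0.143
finger_force: 68.2
time_s: 13.55
ee_pos: [0.5355, 0.0186, 0.0589]
tool_rot: [1.998, 2.42, 0.005]
ft_force: [7.1, 2.5, 3.7]
grip_width: 0.146
finger_force: 68.3
[-0.0032603  -0.00127205  0.05894785] -0.028700301507369463
```

View pics/w6.png

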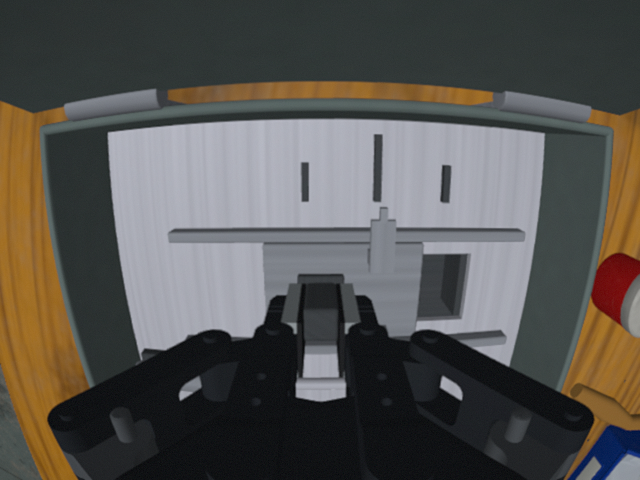

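The pointer tip is at (384,213), just to the right of the half mark (378,168), so it is slightly short. I'll measure it.

```bash
cat >> h.py <<'E'
def fish(c,u,v,z):
    f=240/np.tan(np.radians(c["fov_y"])/2);W=c["world_from_camera"];a=u-c["cx"];b=v-c["cy"];r=np.hypot(a,b);t=r/f
    d=W[:3,:3]@np.array([np.sin(t)*a/r,-np.sin(t)*b/r,-np.cos(t)]);o=W[:3,3];p=o+d*(z-o[2])/d[2]
    return (Ro.from_euler('z',-FA).apply(p-FO)*1e3).round(1)
E
python3 - <<'E'
from h import *
c,s=pickle.load(open("pics/w6.pkl","rb"))
g=cv2.cvtColor(c["img"],cv2.COLOR_RGB2GRAY)
for v in(140,160,180,195):  # mark centroids per row
    for lo,hi in((360,395),(295,315),(435,457)):
        w=np.clip(130.-g[v,lo:hi],0,None)
        if w.sum()>50:u=(w*np.arange(lo,hi)).sum()/w.sum();print(v,round(u,1),fish(c,u,v,.034))
for v in range(206,230,3): print(v,g[v,366:402].tolist())
for z in(.034,.038,.042):print(z,fish(c,384,213,z),fish(c,445.5,184,.034))
E
```

```text
140 377.7 [20.9 65.6 34. ]
160 377.5 [20.9 57.5 34. ]
180 377.1 [21.  49.3 34. ]
180 304.7 [-8.5 49.  34. ]
180 445.4 [50.4 50.1 34. ]
195 376.6 [20.9 43.  34. ]
195 304.9 [-8.5 42.9 34. ]
195 444.4 [50.4 43.6 34. ]
206 [172, 170, 170, 171, 173, 172, 173, 173, 173, 173, 172, 173, 173, 163, 151, 148, 149, 148, 149, 150, 154, 164, 171, 173, 174, 175, 173, 171, 168, 167, 167, 170, 171, 169, 169, 171]
209 [172, 170, 172, 171, 171, 174, 172, 173, 173, 173, 174, 174, 170, 149, 116, 124, 131, 131, 131, 131, 127, 135, 157, 172, 173, 172, 174, 169, 167, 166, 168, 171, 171, 170, 170, 170]
212 [172, 170, 171, 172, 171, 172, 173, 172, 172, 173, 173, 173, 167, 134, 112, 129, 137, 137, 136, 136, 135, 141, 159, 171, 174, 174, 172, 169, 168, 166, 168, 170, 171, 170, 169, 172]
215 [172, 171, 170, 171, 172, 171, 172, 170, 173, 173, 172, 174, 166, 135, 115, 129, 138, 135, 135, 134, 134, 143, 158, 171, 174, 175, 173, 171, 168, 168, 168, 168, 170, 169, 170, 171]
218 [171, 172, 171, 171, 165, 158, 155, 158, 158, 157, 158, 160, 151, 118, 115, 130, 135, 136, 137, 136, 137, 145, 154, 160, 161, 163, 160, 158, 157, 158, 169, 171, 171, 170, 169, 170]
221 [172, 170, 171, 167, 140, 108, 113, 118, 119, 122, 121, 122, 122, 126, 132, 136, 136, 137, 135, 135, 132, 128, 119, 115, 117, 116, 118, 115, 117, 127, 154, 169, 171, 170, 170, 170]
224 [173, 171, 171, 168, 142, 116, 126, 132, 133, 134, 134, 137, 137, 136, 135, 134, 133, 131, 131, 129, 131, 132, 132, 133, 132, 134, 133, 133, 132, 138, 154, 170, 172, 170, 171, 172]
227 [115, 115, 116, 113, 105, 110, 129, 132, 134, 135, 135, 137, 138, 136, 136, 136, 133, 133, 132, 130, 129, 132, 131, 132, 133, 132, 133, 135, 134, 130, 122, 121, 122, 123, 124, 125]
0.034 [24.3 35.5 34. ] [50.6 48.4 34. ]
0.038 [23.6 36.3 38. ] [50.6 48.4 34. ]
0.042 [22.9 37.1 42. ] [50.6 48.4 34. ]
```

```bash
python3 - <<'E'
from h import *
a=[]
for n in("w5","w6"):
    c,s=pickle.load(open(f"pics/{n}.pkl","rb"));i=c["img"]
    a.append(cv2.resize(i[125:275,300:500,::-1],None,fx=3,fy=2,interpolation=2) if n=="w5" else cv2.resize(i[125:275,300:500,::-1],None,fx=3,fy=2,interpolation=2))
cv2.imwrite("pics/cmp.png",np.vstack(a))
E
```

```text
(no output)
```

View pics/cmp.png

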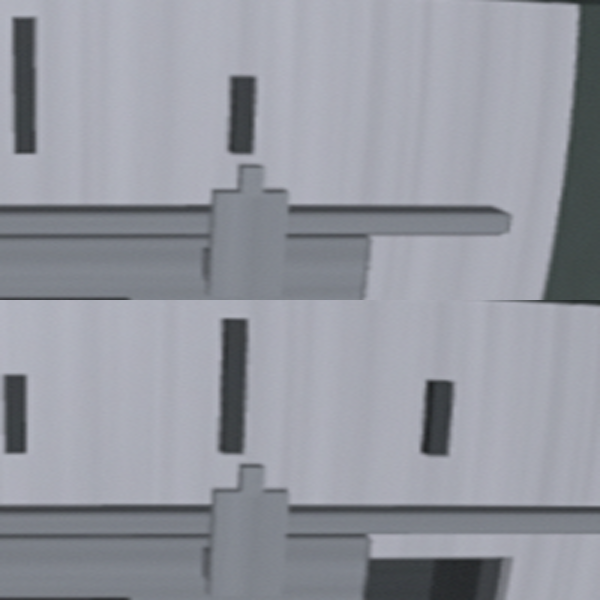

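Shut, the pointer-to-mark offset was 3.4 px; now it is 6.4 px. At about 2.35 px/mm that is 1.3 mm short, which agrees with the TCP travel of 28.7 mm.

```bash
echo '{"tx": [0, 0, 0, 0, 0, 0], "ty": [-0.0007, -0.0014, -0.0014, -0.0014, -0.0014, -0.0014], "tz": [0, 0, 0, 0, 0, 0], "wx": [0, 0, 0, 0, 0, 0], "wy": [0, 0, 0, 0, 0, 0], "wz": [0, 0, 0, 0, 0, 0]}' > mv.in && python3 jog.py mv.in
python3 - <<'E'
from h import *; from rig import arm, optics
r={}
for n in("w5","w6","now"):
    if n=="now": s=arm.state();c=optics.capture("wrist")
    else: c,s=pickle.load(open(f"pics/{n}.pkl","rb"))
    p=Ro.from_euler('z',-FA).apply(s["ee_pos"]-FO)
    g=cv2.cvtColor(c["img"],cv2.COLOR_RGB2GRAY).astype(float)
    w=np.clip(110-g[190:198,365:395],0,None).sum(0);q=np.clip(160-g[210:216,370:398],0,None).sum(0)
    print(n,p[0]-.02544,(w*np.arange(365,395)).sum()/w.sum(),(q*np.arange(370,398)).sum()/q.sum())
E
```

```text
time_s: 14.2
ee_pos: [0.5342, 0.0184, 0.0589]
tool_rot: [1.998, 2.42, 0.005]
ft_force: [6.8, 3.2, 3.4]
grip_width: 0.143
finger_force: 68.3
w5 1.6057203953943888e-06 379.8201520912547 382.4549387166546
w6 -0.028700301507369463 376.6430446194226 382.62456627342124
now -0.030094752538484603 379.8684308609765 382.66073968705547
```

```bash
python3 -c "
from rig import arm, optics
print(arm.sign_off())"
```

```text
the job is handed in; nothing more can be done
None
```

The job is handed in at about 14 s: the latch was swung a full quarter turn to its stop and the lid laid right back to its stop. The gate pointer was at the middle mark (30.1 mm travel measured against 30 mm), still gripped against the spring, and the loose things were left alone.

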